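# Zero the length gauge and hold its rod at the mark

### The job

Check the finds table's length gauge: with its rod fully home, press the round zero button on the readout box all the way down and let it come up again. Then draw the sprung telescoping rod out by its upright post until the post stands level with the pointer on the gauge's base, and keep holding it there against the spring: the job finishes while you are holding it. Do not shift the pointer, and leave the finds and other things on the table where they are.

Things in the scene. Friction and masses are not known exactly. Their poses are not given: they have to be found in the camera images.
- gauge: Length gauge clamped to the table: aluminium base 360 x 80 x 12 mm (its x from -220 to +140 mm) with a steel tube on top (34 mm across the collars, top 52 mm above the table, from x = -20 mm, its mouth, to x = +134 mm). Origin on the table under the rod's axis; z up. The telescoping rod comes straight out of the mouth along the gauge's own -x, level, 35 mm above the table.
- rod_post (a point): Round upright post on the rod's free end, to draw it by: 18 mm across, from 20 to 94 mm above the table, with a 24 mm wide cap on top to 102 mm. This point is on the post's axis, 70 mm above the table, 30 mm in front of the tube's mouth when the rod is home.
- rod (a joint): How far the rod is drawn out, m: 0 fully home, at most 0.130. An inner spring pulls it home: about 2.4 N at 0, rising by 60 N per m (some 9 N at 0.11), so it runs back as soon as it is let go. A thin sleeve between rod and tube follows at half the distance.
- pointer_tip (a point): The length mark: tip of the dark steel pointer on the gauge's base, at the gauge's +y side. A 24 x 22 mm block, top 28 mm above the table (screw head to 34 mm), with a 3 mm blade reaching to this point, 13 mm beside the rod's axis; 60 to 115 mm from the post's home along the gauge's -x. Sits by friction (5 N). The rod is at the mark when the post's axis is level with it along the gauge's x.
- zero_top (a point): Middle of the top face of the round grey zero button, 30 mm across, in a round collar 46 mm across. The button stands on the top of the readout, a white box 100 x 120 mm and 50 mm high with a dark display; its top is 72 mm above the table, 10 mm above the collar. It is pressed straight down. Fixed to the table.
- zero (a joint): How far the zero button is pressed, m: 0 up, 0.006 fully down (takes 4 N); springs back up.
- weight: Bystander, leave alone: terracotta loom weight, a cone 56 mm wide and 45 mm high. Origin under its centre.
- brush: Bystander, leave alone: hand brush 170 mm long, lying along its x. Origin under its centre.
- slate: Bystander, leave alone: grey stone plate 75 x 50 x 12 mm. Origin under its centre.
- sherd: Bystander, leave alone: curved terracotta sherd about 50 x 55 mm, under 20 mm high. Origin under its centre.
- tray: Bystander, leave alone: open cardboard finds tray 160 x 120 mm, 35 mm high. Origin under its centre.
- flake: Bystander, leave alone: grey stone piece 50 x 35 x 12 mm lying in the tray. Origin under its centre.
- tile: Bystander, leave alone: terracotta tile piece 45 x 60 x 14 mm lying in the tray. Origin under its centre.
- jar: Bystander, leave alone: lidded glass jar, 64 mm across, 100 mm high. Origin under its centre.
There are look-alikes about, which are no part of the job. Of the things like the part that bears zero_top, leave any that is red or yellow; of the rest the larger one is meant.

How it is judged (in metres and radians):
On the way, in this order (a step that is already met when the one before it is completed fails the run):
1. the zero button is pressed fully down while the rod is home (value of joint zero above 0.005 m and value of joint rod below 0.005 m), for 0.05 s.
2. the zero button is up again, the rod still home (value of joint zero below 0.0015 m and value of joint rod below 0.005 m), for 0.1 s.
3. the rod is held by the fingers with its post level with the pointer (x of rod_post in the frame of pointer_tip between -0.008 and 0.008 m and contact force between the fingers and rod above 2 N), for 0.3 s.
At the end, for the whole second after the job is handed in: The fingers are holding the rod (more than 2 N on it), drawn out and still, its post's axis within 8 mm of the pointer's tip along the gauge's x; the zero button is up; the pointer is within 5 mm of where it was (all of step 3 and velocity of joint rod between -0.01 and 0.01 m/s and value of joint zero below 0.0015 m and distance of pointer_tip from where it was at the start of the episode below 0.005 m); the arm keeps its last pose, push and grip.
It fails at once if the pointer is shifted by more than 5 mm (distance of pointer_tip from where it was at the start of the episode above 0.005 m).
It fails at once if a bystander is shifted by more than 30 mm (distance of any of weight, brush, slate, sherd, tray, flake, tile, jar from where it was at the start of the episode above 0.03 m).
It also fails if it takes over 45 s, if anything falls off the work surface, if the arm or the gripper's body presses on something with over 40 N, if the wrist force passes 120 N, or if a joint passes its speed limit or range.

### The arm

A 6-joint arm with a two-finger parallel gripper is mounted at the origin on the work surface. World frame = base frame: x ahead of the robot, y to its left, z up, the work surface at z = 0. Lengths are in mm, angles in degrees, forces in N, time in s.
With the tool pointing down it reaches from about 350 to 850 mm from the base axis. Payload 8.1 kg.
Tool frame: the origin (TCP) lies at the very end of the fingers, on their centre line; the grasp point (between the pads) lies 19 mm behind it; z points along the fingers, y is the line along which they close (so a half turn about z gives the same grasp; the last joint's range is limited). The gripper opens to 85 mm and grips with 20 to 120 N. Pads are 22 mm wide; open, the fingers measure 114 mm over their backs; the gripper's body (76 mm by 85 mm) begins 54 mm behind the grasp point. The pads swing forward as they close: fully open they stand 13 mm farther back than shut.
Start: joints at [69.076, 7.471, 85.268, -0, 87.261, -4.893], TCP at [165.676, 576.677, 231.292] pointing down, gripper open.
Joint ranges: [-169.43, 169.43], [-51.17, 129.36], [1.28, 143.12], [-76.62, 256.62], [0, 156.53], [-152.29, 152.29]. Speed limits (degrees/s): [136.94, 136.94, 159.86, 180, 180, 180].

### API

Orientations are given as [roll, pitch, yaw] about the fixed x, y, z axes, in that order (R = Rz(yaw) Ry(pitch) Rx(roll)).
In Python, from bench import sense, eyes, job, models gives the robot as it stands. The module is installed in compiled form; this text tells all that it offers.
- The arm moves only by the tool apply_moves, never from a script. Its argument "rows" is a list of rows, each a list of 6 numbers: the shift along the tool's x, y, z in mm, then the turn, a rotation vector about the tool's x, y, z in rad. In form: [[dx, dy, dz, rx, ry, rz], ...]. A call has exactly 5 rows; each row shifts and turns the commanded pose from where the row before left it, along the tool's axes as they then stand; what a row does not reach is not made up. A row lasts 1/8 s, in which the tool goes at most 62.5 mm and 10.7 degrees, less where a joint would pass 70% of its speed; a pose out of reach is approached as far as the arm can. A call is refused whole if a number of a shift passes 62.5 or a number of a turn 0.188, either way. A call with a gripper value outside its range is refused whole. "fingers" is the finger opening in mm, from 0 to 85.4, set as the call begins (left out, the last holds). The fingers move at their own pace and stop on an object; "grip_force" is the grip in N (left out, the last holds). Time passes only in rows, so rows that do not move let the fingers close, or fill a call up. It gives the time, the measured TCP pose, the force, the opening and the grip force at its end, in the units of the state.
- sense(): the state, without advancing time (a new reading comes with each control period).
- eyes.snapshot(name): name is "side" or "top" or "wrist"; returns (picture, depth): 480x640x3 uint8, red, green, blue; 480x640 float32, mm along the optical axis (not along the pixel's ray), 0 where there is no reading.
- eyes.get_calibration(name): a dict with "intrinsics" (3x3 intrinsics, pixels), "R" (3x3) and "t" (3): a world point X has camera coordinates R X + t; the wrist camera has in their place "mount" (4x4, takes a point from camera to tool coordinates, whose origin is the TCP and whose axes are the flange's). Camera axes: x right, y down, z forward; pixel columns grow to the right and rows downward; lengths in mm; the calibration is good to about 2 mm. A picture is of the moment at which its call begins: read the wrist's pose just before it. get_calibration takes no time and is no camera call.
- job.hand_in(): hands the job in; it is judged then, once.
Trained networks look in the newest picture that a camera, given by its name, has taken for a name from the list of things; names that differ only in an ending like _2 or _b are one class to them, and where a whole thing is asked for, a point or a joint stands for the part that bears it (a point fixed in the world has none). Each returns a list of dicts, best first, with "confidence" (0 to 1); they miss things now and then, are a little off and sometimes report something else, mostly with a low value. They report only what shows in the picture. A call takes as long as a camera call. They do not tell look-alikes from the thing itself.
- models.boxes_of(name, camera): "xyz" ([x, y, z] in mm, in world coordinates, good to about 4 mm: the middle of the surface that is visible of it).
- models.cut_out(name, camera): "pixels" (480x640 bool, what is visible of it).
- models.place_of(name, camera): "xyz" ([x, y, z] in mm, in world coordinates, good to about 4 mm: a listed point, or the origin of a listed thing).
The state is a dict: "time": time; "joint_pos": joint angles; "qd": joint speeds; "joint_efforts": joint torques, N m; "tool_pos": TCP position; "tcp_rot": TCP orientation; "ft_force": force on the tool from outside, world axes, zero at the start; "wrist_torque": the same for the moment, N m; "finger_gap": finger opening in mm; "grip_force": force on a finger pad.
Only numpy, scipy, OpenCV 4.12 (cv2) and the standard library are available. Lean on these libraries where they do the work, as an engineer would, in place of code of your own. Each camera call takes 0.05 s, during which the arm holds its last target. There are 200 camera calls.

## Working session

There is one attempt and no reset: what is moved stays moved. The work goes in short steps, Python scripts to look and compute and a tool call to move; the robot and the scene stay as the last step left them, time stands still between calls to the robot, and variables do not carry over. Pictures are saved under pics/ and viewed, at most 10 in all, crops included, and the job is handed in when it is done.

Besides the shell and the picture viewer there is one more tool, called after ">>>" as a command line: name --pt "numbers of a row" for each row, then --argument value for the rest. apply_moves: Moves the arm, as the interface text tells. Its arguments: {"type":"object","properties":{"rows":{"type":"array"},"fingers":{"type":"number"},"grip_force":{"type":"number"}},"required":["rows"]}

```bash
mkdir -p pics; cat > h.py <<'E'
import numpy as np, cv2
from bench import sense, eyes, job, models
def snap(c,f=None):
    p,d=eyes.snapshot(c)
    if f: cv2.imwrite('pics/'+f,p[:,:,::-1])
    return p,d
def pix(c,X):
    k=eyes.get_calibration(c); q=np.array(k['R'])@np.array(X)+np.array(k['t']).ravel(); u=np.array(k['intrinsics'])@q
    return (u[:2]/u[2]).round().astype(int).tolist()
def look(names,c):
    for n in names:
        for r in models.place_of(n,c)[:3]:
            print(c,n,round(r['confidence'],2),np.round(r['xyz'],1).tolist(),pix(c,r['xyz']))
def st():
    s=sense(); print({k:np.round(s[k],2).tolist() for k in ('time','tool_pos','tcp_rot','ft_force','finger_gap','grip_force','joint_pos')})
E
python3 - <<'E'
from h import *
st()
for c in('top','side'):
    snap(c,c+'0.png'); look(['zero_top','rod_post','pointer_tip','gauge','jar','weight','tray','brush','slate','sherd'],c)
E
```

```text
{'time': 0.0, 'tool_pos': [165.48, 576.15, 230.23], 'tcp_rot': [-179.89, -0.01, 163.97], 'ft_force': [0.82, -1.04, -0.24], 'finger_gap': 85.42, 'grip_force': 0.0, 'joint_pos': [69.08, 7.52, 85.33, -0.0, 87.26, -4.89]}
top zero_top 0.57 [500.0, 356.2, 72.7] [190, 264]
top zero_top 0.57 [339.4, 254.4, 54.9] [236, 332]
top zero_top 0.52 [422.6, 544.4, 49.7] [112, 298]
top rod_post 0.67 [569.2, -4.1, 71.4] [345, 231]
top pointer_tip 0.59 [511.8, 16.9, 29.6] [336, 257]
top gauge 0.62 [620.2, -8.1, 0.4] [344, 213]
top jar 0.7 [728.4, 303.8, 0.5] [220, 173]
top weight 0.97 [706.8, 69.0, 0.6] [313, 180]
top brush 0.79 [651.9, -118.7, 0.8] [388, 200]
top slate 0.58 [520.3, 97.5, 0.4] [303, 254]
top slate 0.47 [522.5, -368.4, 7.1] [490, 250]
top sherd 0.57 [482.7, -91.0, -4.4] [378, 268]
top sherd 0.41 [560.1, -367.8, 2.3] [488, 235]
side zero_top 0.49 [339.4, 258.0, 53.5] [212, 238]
side zero_top 0.47 [569.9, -1.5, 68.8] [354, 244]
side zero_top 0.42 [423.8, 542.9, 46.8] [183, 183]
side rod_post 0.57 [570.8, -2.5, 68.8] [354, 244]
side pointer_tip 0.7 [509.8, 16.0, 29.7] [330, 264]
side gauge 0.71 [620.1, -10.2, 0.5] [370, 260]
side gauge 0.22 [652.5, -122.6, 0.7] [413, 276]
side jar 0.64 [726.7, 306.1, -1.3] [318, 193]
side weight 0.79 [703.2, 68.3, -3.0] [370, 234]
side tray 0.61 [559.4, -364.5, 1.6] [473, 355]
side tray 0.35 [527.8, -364.8, 2.8] [463, 362]
side brush 0.58 [651.1, -120.0, 2.1] [411, 276]
side slate 0.65 [519.7, 97.6, -4.8] [311, 257]
side slate 0.36 [571.9, -1.3, 70.2] [354, 244]
```

```bash
ls .
```

```text
h.py
pics
```

View pics/top0.png

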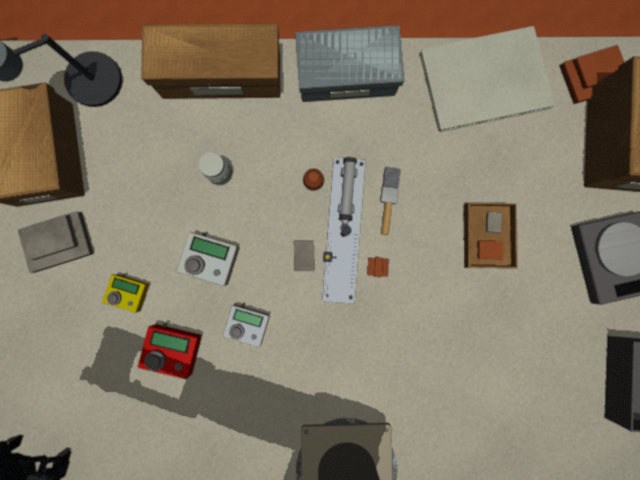

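View pics/side0.png

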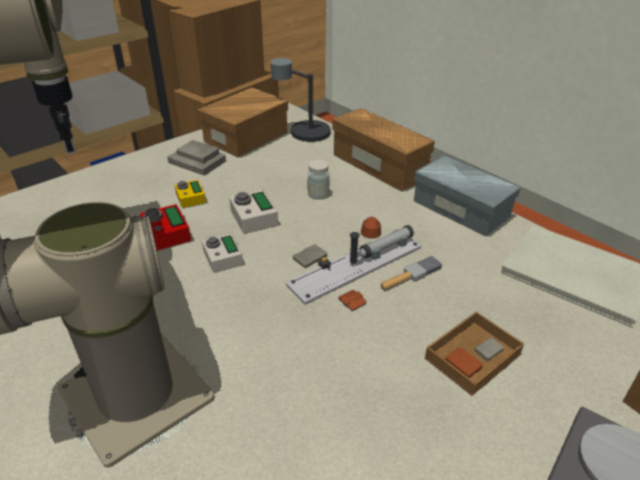

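Candidates for the zero button (top view):
- large white box, button at (194,264)
- small white box at (236,332)
- yellow box at (112,298)
- red box at (155,360)

By the description I choose the large white one. I'll move over it and check from close by.

>>> apply_moves --pt "-55 -17 4 0 0 0" --pt "-55 -17 4 0 0 0" --pt "-55 -17 4 0 0 0" --pt "-55 -17 4 0 0 0" --pt "-55 -17 4 0 0 0" --fingers 0

```text
time: 1.72
tool_pos: [407.9, 417.9, 211.4]
tcp_rot: [180.0, 0.0, 164.0]
ft_force: [0.4, -0.1, -0.2]
finger_gap: -0.0
grip_force: 0.0
```

>>> apply_moves --pt "-53 -17 4 0 0 0" --pt "-54 -17 4 0 0 0" --pt "0 0 0 0 0 0" --pt "0 0 0 0 0 0" --pt "0 0 0 0 0 0"

```text
time: 2.35
tool_pos: [499.1, 357.7, 203.5]
tcp_rot: [180.0, -0.0, 164.0]
ft_force: [0.1, -0.9, -0.2]
finger_gap: -0.0
grip_force: 0.0
```

```bash
cat >> h.py <<'E'
from scipy.spatial.transform import Rotation as Ro
def T():
    s=sense(); return Ro.from_euler('xyz',s['tcp_rot'],degrees=True).as_matrix(),np.array(s['tool_pos'])
def totool(X):
    R,p=T(); return np.round(R.T@(np.array(X)-p),1).tolist()
def wworld(d,mask):
    k=eyes.get_calibration('wrist'); K=np.array(k['intrinsics']); M=np.array(k['mount']); R,p=T()
    v,u=np.nonzero(mask&(d>0)); z=d[v,u]
    P=np.linalg.inv(K)@np.vstack([u*z,v*z,z]); P=M[:3,:3]@P+M[:3,3:4]
    return (R@P).T+p
E
python3 - <<'E'
from h import *
st()
p,d=snap('wrist','w1.png'); print(eyes.get_calibration('wrist')['mount'])
for r in models.place_of('zero_top','wrist'): print(r,totool(r['xyz']))
W=wworld(d,np.ones_like(d,bool))
m=(W[:,2]>68)&(W[:,2]<78)&(np.hypot(W[:,0]-500,W[:,1]-356)<40); print(m.sum())
if m.sum(): print(W[m].mean(0),W[m].min(0),W[m].max(0))
E
```

```text
{'time': 2.35, 'tool_pos': [499.08, 357.72, 203.47], 'tcp_rot': [179.98, -0.01, 164.05], 'ft_force': [0.07, -0.94, -0.24], 'finger_gap': -0.03, 'grip_force': 0.0, 'joint_pos': [30.84, 10.4, 84.95, 0.02, 84.65, -43.21]}
[[-8.28262301e-04 -9.53675746e-01 -3.00835314e-01  7.64143944e+01]
 [ 9.99999080e-01 -4.66635146e-04 -1.27392929e-03 -2.10252840e-01]
 [ 1.07453514e-03 -3.00836092e-01  9.53675255e-01 -1.43002012e+02]
 [ 0.00000000e+00  0.00000000e+00  0.00000000e+00  1.00000000e+00]]
{'xyz': [423.0, 541.1, 49.4], 'confidence': 0.96} [123.5, 155.4, 154.2]
{'xyz': [495.7, 350.8, 68.9], 'confidence': 0.64} [1.3, -7.7, 134.6]
{'xyz': [336.5, 253.7, 59.3], 'confidence': 0.62} [127.8, -144.7, 144.2]
1397
[496.6644378  351.89547762  72.1127715 ] [482.81877717 337.09889549  68.03679934] [511.6066114  366.22562866  74.94715982]
```

View pics/w1.png

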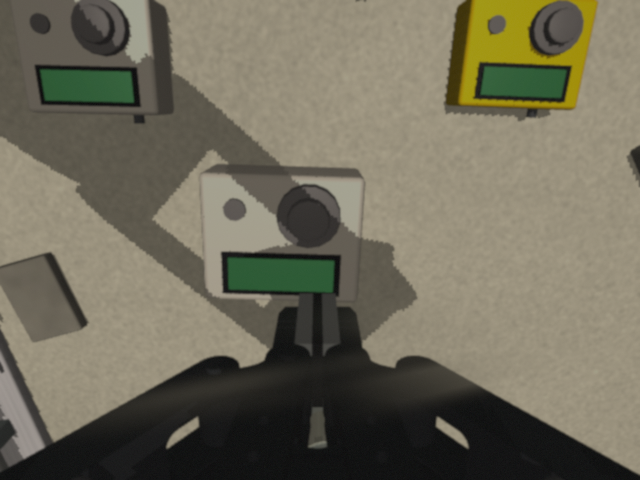

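The crop shows the large white, square box with its green display; its round button is at (308,218), and its depth centroid gives (497,352,72). Small white (95,25) and yellow (555,28) are the others. Descending.

>>> apply_moves --pt "0 -5 40 0 0 0" --pt "0 0 45 0 0 0" --pt "0 0 30 0 0 0" --pt "0 0 8 0 0 0" --pt "0 0 0 0 0 0"

```text
time: 3.08
tool_pos: [498.4, 352.5, 80.8]
tcp_rot: [180.0, 0.0, 164.0]
ft_force: [0.0, -0.5, 0.6]
finger_gap: 0.1
grip_force: 0.0
```

>>> apply_moves --pt "0 0 4 0 0 0" --pt "0 0 4 0 0 0" --pt "0 0 3 0 0 0" --pt "0 0 2 0 0 0" --pt "0 0 0 0 0 0"

```text
time: 3.7
tool_pos: [499.1, 352.3, 67.7]
tcp_rot: [179.9, 0.0, 164.0]
ft_force: [1.7, 0.8, 3.3]
finger_gap: -0.3
grip_force: 1.5
```

>>> apply_moves --pt "0 0 2 0 0 0" --pt "0 0 1 0 0 0" --pt "0 0 1 0 0 0" --pt "0 0 0 0 0 0" --pt "0 0 0 0 0 0"

```text
time: 4.32
tool_pos: [499.2, 352.4, 65.8]
tcp_rot: [179.9, 0.1, 164.0]
ft_force: [-7.0, -3.1, 19.3]
finger_gap: 0.1
grip_force: 9.5
```

Bottomed out at 19 N. Rising straight up, then over to the gauge.

>>> apply_moves --pt "0 0 -10 0 0 0" --pt "0 0 -20 0 0 0" --pt "0 0 -40 0 0 0" --pt "0 0 -50 0 0 0" --pt "0 0 -30 0 0 0"

```text
time: 4.95
tool_pos: [499.2, 352.3, 217.1]
tcp_rot: [179.9, 0.1, 164.0]
ft_force: [0.3, 0.7, 0.0]
finger_gap: -0.0
grip_force: 0.0
```

>>> apply_moves --pt "10 -60 0 0 0 0.06" --pt "10 -60 0 0 0 0" --pt "10 -60 0 0 0 0" --pt "10 -60 0 0 0 0" --pt "0 -30 0 0 0 0" --fingers 60

```text
time: 5.58
tool_pos: [372.5, 107.3, 213.6]
tcp_rot: [-180.0, 0.0, 160.5]
ft_force: [1.1, -0.1, -0.3]
finger_gap: 59.5
grip_force: 0.0
```

```bash
python3 - <<'E'
from h import *
st()
p,d=snap('wrist','w2.png')
for n in('rod_post','pointer_tip','gauge'):
  for r in models.place_of(n,'wrist')[:2]: print(n,r,totool(r['xyz']))
W=wworld(d,np.ones_like(d,bool))
m=(W[:,2]>96)&(W[:,2]<108)&(np.hypot(W[:,0]-570,W[:,1]+4)<30); print(m.sum())
if m.sum(): print(W[m].mean(0),W[m].min(0),W[m].max(0))
for c in models.cut_out('gauge','wrist')[:1]:
  W=wworld(d,c['pixels']); b=W[abs(W[:,2]-12)<3,:2].astype(np.float32); print(cv2.minAreaRect(b))
for c in('top','side'):
  snap(c); look(['rod_post','pointer_tip'],c)
E
```

```text
{'time': 5.58, 'tool_pos': [372.5, 107.29, 213.61], 'tcp_rot': [-179.98, 0.02, 160.48], 'ft_force': [1.09, -0.11, -0.34], 'finger_gap': 59.54, 'grip_force': 0.0, 'joint_pos': [8.5, -27.15, 117.82, -0.03, 89.32, -61.98]}
pointer_tip {'xyz': [509.1, 14.2, 29.8], 'confidence': 0.71} [-158.6, -43.3, 184.4]
gauge {'xyz': [624.5, -8.3, -0.7], 'confidence': 0.84} [-274.9, -26.9, 214.9]
0
((511.3509521484375, 6.4710845947265625), (83.07987213134766, 217.77069091796875), 84.21873474121094)
top rod_post 0.71 [622.3, -8.1, -0.1] [344, 213]
top rod_post 0.57 [569.2, -4.3, 68.7] [345, 231]
top pointer_tip 0.47 [513.8, 18.6, 28.0] [335, 256]
side rod_post 0.7 [654.2, -119.9, 2.0] [412, 275]
side rod_post 0.67 [572.0, -5.0, 71.8] [356, 244]
side rod_post 0.16 [596.3, -380.7, 1.4] [490, 350]
side pointer_tip 0.53 [513.4, 20.4, 28.1] [330, 263]
side pointer_tip 0.23 [520.5, 95.1, -1.4] [312, 257]
```

View pics/w2.png

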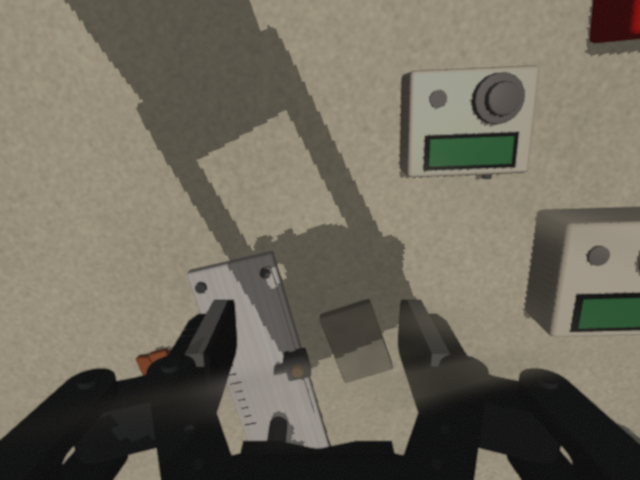

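The view shows the gauge base with the pointer at (297,362), seen from too near the robot: I went the wrong way in x. The base's long axis gives a yaw of about -5.8°. Moving above the post and aligning the tool.

>>> apply_moves --pt "-49 -7 0 0 0 0" --pt "-49 -7 0 0 0 0" --pt "-49 -7 0 0 0 0" --pt "-48 -7 0 0 0 0" --pt "-48 -7 0 0 0 0"

```text
time: 6.75
tool_pos: [593.1, -5.3, 212.7]
tcp_rot: [-180.0, -0.0, 160.6]
ft_force: [-0.1, 0.6, 1.2]
finger_gap: 60.0
grip_force: 0.0
```

>>> apply_moves --pt "0 0 0 0 0 -0.12" --pt "0 0 0 0 0 -0.12" --pt "0 0 0 0 0 0" --pt "0 0 0 0 0 0" --pt "0 0 0 0 0 0"

```text
time: 7.38
tool_pos: [591.5, -4.7, 213.4]
tcp_rot: [-180.0, 0.0, 174.2]
ft_force: [-0.4, -1.4, -0.7]
finger_gap: 60.0
grip_force: 0.0
```

```bash
python3 - <<'E'
from h import *
st()
p,d=snap('wrist','w3.png')
for n in('rod_post','pointer_tip','gauge'):
  for r in models.place_of(n,'wrist')[:2]: print(n,r,totool(r['xyz']))
W=wworld(d,np.ones_like(d,bool))
m=(W[:,2]>97)&(W[:,2]<107)&(np.hypot(W[:,0]-570,W[:,1]+4)<30); print(m.sum())
if m.sum(): print(W[m].mean(0),W[m].min(0),W[m].max(0),totool(W[m].mean(0)))
for c in models.cut_out('gauge','wrist')[:1]:
  W=wworld(d,c['pixels']); b=W[abs(W[:,2]-12)<3,:2].astype(np.float32); print(cv2.minAreaRect(b))
E
```

```text
{'time': 7.38, 'tool_pos': [591.54, -4.68, 213.4], 'tcp_rot': [-180.0, 0.01, 174.21], 'ft_force': [-0.44, -1.38, -0.72], 'finger_gap': 60.05, 'grip_force': 0.0, 'joint_pos': [-5.42, 6.65, 88.03, -0.0, 85.31, -89.63]}
rod_post {'xyz': [573.5, -3.8, 75.1], 'confidence': 0.73} [18.1, -0.8, 138.3]
pointer_tip {'xyz': [508.2, 14.1, 30.2], 'confidence': 0.59} [84.9, 10.5, 183.2]
gauge {'xyz': [624.5, -9.7, 1.6], 'confidence': 0.94} [-33.2, -1.5, 211.8]
gauge {'xyz': [508.6, 14.6, 29.1], 'confidence': 0.51} [84.5, 11.0, 184.3]
1133
[570.03187796  -3.93252404 102.32705198] [558.55000352 -15.74755823  98.09527782] [582.22115874   7.78327305 104.86599357] [21.5, -1.2, 111.1]
((582.237548828125, -5.721500396728516), (32.1225700378418, 39.940452575683594), 85.69721221923828)
```

View pics/w3.png

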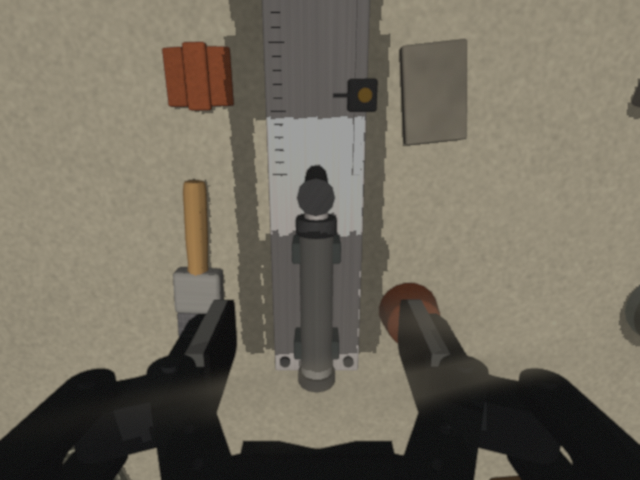

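The view shows post cap at (316,197), tube below it, and pointer blade tip at (334,95); the tool is aligned with the gauge. Going down around the post.

>>> apply_moves --pt "21.5 -1 30 0 0 0" --pt "0 0 45 0 0 0" --pt "0 0 45 0 0 0" --pt "0 0 30 0 0 0" --pt "0 0 12 0 0 0"

```text
time: 8.25
tool_pos: [568.5, -3.6, 49.1]
tcp_rot: [-180.0, -0.2, 174.3]
ft_force: [-0.7, -0.8, 0.0]
finger_gap: 59.8
grip_force: 0.0
```

```bash
python3 - <<'E'
from h import *
st()
# pointer tip from w3 pixel, tool pose then
k=eyes.get_calibration('wrist');K=np.array(k['intrinsics']);M=np.array(k['mount'])
R=Ro.from_euler('xyz',[-180,.01,174.21],degrees=True).as_matrix();p=np.array([591.54,-4.68,213.4])
o=R@M[:3,3]+p
for uv,z in(((334,95),28),((334,95),24),((316,197),102)):
    r=R@M[:3,:3]@np.linalg.inv(K)@np.array([*uv,1.]); X=o+r*(z-o[2])/r[2]; print(uv,X,R.T@(X-p))
E
```

```text
{'time': 8.25, 'tool_pos': [568.47, -3.59, 49.1], 'tcp_rot': [-180.0, -0.2, 174.27], 'ft_force': [-0.67, -0.84, 0.05], 'finger_gap': 59.83, 'grip_force': 0.0, 'joint_pos': [-5.53, 12.16, 99.91, 0.0, 68.13, -89.8]}
(334, 95) [510.85494484  15.59498278  28.        ] [ 82.351178    12.03182385 185.38562983]
(334, 95) [510.79937141  15.75135519  24.        ] [ 82.42294131  12.18179211 189.38561737]
(316, 197) [570.5830529   -3.79667503 102.        ] [ 20.95858652  -1.23537395 111.39634373]
```

>>> apply_moves --pt "0 0 0 0 0 0" --pt "0 0 0 0 0 0" --pt "0 0 0 0 0 0" --pt "0 0 0 0 0 0" --pt "0 0 0 0 0 0" --fingers 0 --grip_force 70

```text
time: 8.88
tool_pos: [571.6, -3.6, 53.3]
tcp_rot: [180.0, 0.2, 174.3]
ft_force: [-1.4, 1.2, 6.6]
finger_gap: 17.8
grip_force: 67.9
```

>>> apply_moves --pt "6 0 0 0 0 0" --pt "12 0 0 0 0 0" --pt "16 0 0 0 0 0" --pt "14 0 0 0 0 0" --pt "10 0 0 0 0 0"

```text
time: 9.5
tool_pos: [514.2, 2.1, 53.3]
tcp_rot: [180.0, 0.3, 174.3]
ft_force: [6.0, 1.7, 5.2]
finger_gap: 17.2
grip_force: 68.3
```

>>> apply_moves --pt "3 0 0 0 0 0" --pt "0 0 0 0 0 0" --pt "0 0 0 0 0 0" --pt "0 0 0 0 0 0" --pt "0 0 0 0 0 0"

```text
time: 10.12
tool_pos: [511.7, 2.4, 53.3]
tcp_rot: [180.0, 0.3, 174.3]
ft_force: [5.3, 1.4, 5.8]
finger_gap: 17.6
grip_force: 68.3
```

```bash
python3 - <<'E'
from h import *
st()
p,d=snap('wrist','w4.png')
for n in('rod_post','pointer_tip'):
  for r in models.place_of(n,'wrist')[:2]: print(n,r,totool(r['xyz']))
for c in('top','side'):
  p,d=snap(c); look(['rod_post','pointer_tip'],c)
  u,v=pix(c,[510,5,40]); q=p[v-40:v+40,u-50:u+50]; cv2.imwrite(f'pics/{c}4.png',cv2.resize(q[:,:,::-1],None,fx=6,fy=6,interpolation=cv2.INTER_CUBIC))
st()
E
```

```text
{'time': 10.12, 'tool_pos': [511.67, 2.35, 53.28], 'tcp_rot': [179.98, 0.32, 174.28], 'ft_force': [5.28, 1.42, 5.79], 'finger_gap': 17.58, 'grip_force': 68.35, 'joint_pos': [-5.49, 3.0, 109.49, 0.02, 67.19, -89.79]}
rod_post {'xyz': [513.3, 5.8, 71.2], 'confidence': 0.63} [-1.4, 3.6, -17.9]
pointer_tip {'xyz': [508.4, 14.5, 27.7], 'confidence': 0.77} [4.6, 11.8, 25.6]
pointer_tip {'xyz': [622.7, -11.4, 1.3], 'confidence': 0.34} [-111.6, -2.6, 52.6]
side rod_post 0.5 [512.0, 4.2, 70.2] [334, 253]
side pointer_tip 0.58 [514.3, 18.9, 29.1] [330, 263]
{'time': 10.58, 'tool_pos': [511.67, 2.33, 53.27], 'tcp_rot': [179.98, 0.32, 174.29], 'ft_force': [6.24, 1.29, 5.49], 'finger_gap': 17.56, 'grip_force': 68.35, 'joint_pos': [-5.5, 3.0, 109.49, 0.02, 67.19, -89.79]}
```

View pics/w4.png

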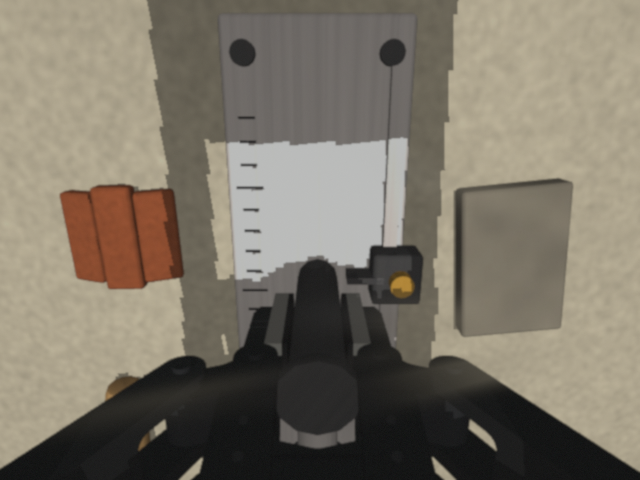

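View pics/side4.png

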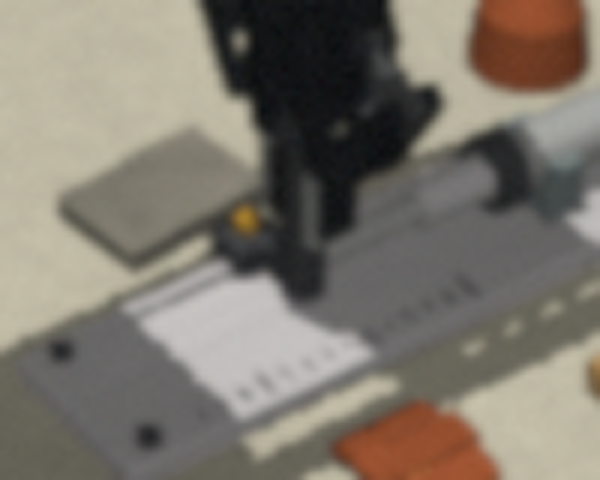

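```bash
python3 - <<'E'
from h import *
k=eyes.get_calibration('wrist');K=np.array(k['intrinsics']);M=np.array(k['mount'])
R,p=T();o=R@M[:3,3]+p
for uv,z in(((318,397),102),((347,275),28),((347,275),24)):
    r=R@M[:3,:3]@np.linalg.inv(K)@np.array([*uv,1.]); X=o+r*(z-o[2])/r[2]; print(uv,X,R.T@(X-p))
E
```

```text
(318, 397) [510.48503752   2.25155236 102.        ] [  0.90261723  -0.1799678  -48.7317164 ]
(347, 275) [507.97990599  15.31173585  28.        ] [ 5.10502556 12.53880223 25.25082701]
(347, 275) [509.7244263   15.44564831  24.        ] [ 3.40466216 12.84428939 29.26040624]
```

Estimates say the post is 1–4 mm short of the mark, so I pull 2 mm more.

>>> apply_moves --pt "1 0 0 0 0 0" --pt "1 0 0 0 0 0" --pt "0 0 0 0 0 0" --pt "0 0 0 0 0 0" --pt "0 0 0 0 0 0"

```text
time: 11.2
tool_pos: [509.7, 2.5, 53.3]
tcp_rot: [180.0, 0.3, 174.3]
ft_force: [5.6, 1.1, 5.1]
finger_gap: 17.7
grip_force: 68.3
```

```bash
python3 - <<'E'
from h import *
st(); print(job.hand_in())
E
```

```text
{'time': 11.2, 'tool_pos': [509.69, 2.55, 53.26], 'tcp_rot': [179.98, 0.32, 174.28], 'ft_force': [5.58, 1.08, 5.08], 'finger_gap': 17.68, 'grip_force': 68.34, 'joint_pos': [-5.49, 2.7, 109.8, 0.02, 67.18, -89.79]}
the job is handed in; nothing more can be done
None
```

I pressed the zero button to its stop and let it go, drew the rod out to within an estimated 2 mm of the pointer, and handed in still holding it at about 11 s of the 45 s; hand-in returned no verdict.

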